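# Release the handlamp from its dock and park it

### The job

The orange handlamp is locked in its sloping charging dock. Push the dock's red release tab outwards, away from the lamp, until the slide clicks fully open and leave it open; then lift the lamp out by its handle and set it down gently in the middle of the green pad, upright and square with the pad's edges, and let go. Leave the other things on the bench where they are.

Things in the scene. Friction and masses are not known exactly. Their poses are not given: they have to be found in the camera images.
- lamp: orange box-shaped handlamp, black foot, round lens on its -x face, black handle on top; loose, 0.3 to 0.55 kg, 146 mm high. Origin: centre of the foot's underside; z up. Foot 84 (x) x 100 (y) x 8 mm; body 60 x 78 mm from 8 to 88 mm high; lens bezel out to x = -36 mm. It starts seated in the dock, leaning 30 degrees with it (top towards the dock's -x, the robot side).
- lamp_handle (a point): middle of the lamp's handle bar (lamp frame 0, 0, 136 mm), turning with the lamp. The bar runs along y, 84 mm long, flat-sided section 16 (x) x 20 (z) mm: grip across x, approach along -z. Posts (16 x 12 mm) carry it at y = -33 and +33 mm; 38 mm free under the bar, 54 mm between the posts.
- dock: grey steel charging dock, fixed, 112 (x) x 212 mm (y -152 to +60). Origin: centre of the underside below the lamp; z vertical. The seat floor is 46 mm above it and slopes 30 degrees; its normal, along which the lamp must be drawn out 20 mm or more, is (-0.5, 0, 0.866) in this frame. Lip 12 mm high in front of the lamp's foot, fences 8 mm high behind and beside it, up to 4 mm play.
- release_slide (a joint): steel release slide on the dock's right (-y) side, travel 0 to 0.022 m along the dock's -y: 0 = locked (its tongue reaches 6 mm over the lamp's foot), 0.022 = fully open; open enough from 0.018. A spring detent holds it at both ends: it resists with about 6 N in the first half, then springs on to the open end.
- release_tab (a point): grip point on the red tab of the release slide; moves with it. z = the seat's normal, along which the tab stands; x up the slope; y = the dock's y. Tab 14 (x) x 12 (y) mm, its top 10 mm above this point, its foot on the slide's bar 22 mm below. The side of the lamp's body is 66 mm away along y when locked.
- pad_green: green rubber pad, fixed flat on the bench: 110 (x) x 146 (y) x 5 mm, the place to set the lamp. Origin: centre of its underside; its top is 5 mm above. The lamp's long (y) side goes along the pad's long (y) side, either way round.
- pad_yellow: yellow rubber pad of the same size, fixed: not to be used. The two pads may stand either way round, left or right of the dock.
- nippers: blue-handled flush nippers lying flat, 48x124x10, long axis along its y (mm); loose, not to be moved. Origin: centre of its underside
- flux_syringe: flux syringe with green plunger and cap lying flat, 30x126x17, long axis along its y (mm); loose, not to be moved. Origin: centre of its underside
- kapton_roll: roll of amber tape lying flat, 70 dia x 12 (mm); loose, not to be moved. Origin: centre of its underside
Mind the look-alikes: they are no part of the job. There is more than one size of the dock; the job needs the larger.

How it is judged (in metres and radians):
On the way, in this order (a step that is already met when the one before it is completed fails the run):
1. the release slide is pushed open into its detent while the lamp still sits in the dock (value of joint release_slide above 0.018 m and z of lamp in the frame of dock below 0.065 m), for 0.2 s.
2. the lamp is lifted clear of the dock, held by the fingers (z of lamp in the frame of dock above 0.08 m and contact force between the fingers and lamp above 0.5 N), for 0.1 s.
At the end, for the whole second after the job is handed in: The lamp stands upright (within 3.4 degrees) on the green pad, its centre within 20 mm of the pad's centre and its long side within 0.2 rad of the pad's long side, released and at rest; the release slide is still open by 18 mm or more (horizontal distance between lamp and pad_green below 0.02 m and z of lamp in the frame of pad_green between 0 and 0.01 m and angle between lamp's own z axis and vertical below 0.06 rad and angle between the y axis of lamp and the y axis of pad_green, either way round below 0.2 rad and value of joint release_slide above 0.018 m and linear speed of lamp below 0.01 m/s); the robot touches nothing.
It fails at once if the lamp is let fall: no finger touches it while it is away from the dock (over 0.10 m) and its foot is more than 30 mm above the bench (contact force between the fingers and lamp below 0.02 N and height (world z) of lamp above 0.03 m and horizontal distance between lamp and dock above 0.1 m).
It fails at once if the lamp is slammed onto the green pad (over 60 N) (contact force between lamp and pad_green above 60 N).
It fails at once if another thing on the bench is moved by more than 30 mm (distance of any of nippers, flux_syringe, kapton_roll from where it was at the start of the episode above 0.03 m).
It also fails if it takes over 58 s, if anything falls off the work surface, if the arm or the gripper's body presses on something with over 40 N, if the wrist force passes 120 N, or if a joint passes its speed limit or range.

### The arm

A 6-joint arm with a two-finger parallel gripper is mounted at the origin on a cart in front of the work surface, level with it; the furniture and walls round the work are solid. World frame = base frame: x ahead of the robot, y to its left, z up, the work surface at z = 0. Lengths are in mm, angles in rad, forces in N, time in s.
With the tool pointing down it reaches from about 300 to 775 mm from the base axis. Payload 14.6 kg.
Tool frame: the origin (TCP) lies on the centre line of the jaws, within the pads' length; the fingertips stand 19 mm ahead of it and the grasp point (between the pads) is the TCP (bot.tip_reach is the distance from the TCP to the fingertips, in mm); z points along the fingers, y is the line along which they close (so a half turn about z gives the same grasp; the last joint's range is limited). The gripper opens to 85 mm and grips with 20 to 120 N. Pads are 22 mm wide; open, the fingers measure 114 mm over their backs; the gripper's body (76 mm by 85 mm) begins 54 mm behind the grasp point. The pads swing forward as they close: fully open they stand 13 mm farther back than shut.
Start: joints at [1.226, 0.3, 1.521, -0, 1.321, -0.067], TCP at [150.83, 528.904, 250.281] pointing down, gripper open.
Joint ranges: [-3.03, 3.03], [-0.79, 2.21], [0.23, 2.52], [-1.04, 4.18], [0, 3.07], [-2.55, 2.55]. Speed limits (rad/s): [2.22, 2.22, 2.57, 3.14, 3.14, 3.14].

### API

Orientations are given as a unit quaternion [w, x, y, z].
In Python, from rig import bot gives the robot as it stands. Calls block until the motion is done:
- bot.move_to(position, orientation): joint-space move of the TCP to a pose.
- bot.servo_line(position, attitude=None, speed=150, until_force=None): straight line of the TCP; attitude=None keeps the orientation; speed is the mean speed in mm/s. With until_force (N) it stops when the force on the tool has changed by that much, and returns True; else False.
- bot.move_joints(angles): joint-space move.
- bot.move_gripper(opening, grip_force=None): finger opening in mm; grip_force is the grip in N (None keeps the last); returns when the fingers have stopped.
- bot.dwell(seconds).
- bot.ik(position, orientation): joint angles nearest the present ones, or None.
- bot.read_state(): the state.
- bot.read_camera(name): name is "side" or "top" or "wrist"; returns a dict with "image" (480x640x3 uint8, blue, green, red), "depth" (480x640 float32, mm along the optical axis (not along the pixel's ray), 0 where there is no reading), "fovy" (degrees; the focal length in pixels is half the picture's height over the tangent of half this angle, whatever the lens; pixels are square), "cx", "cy" (the principal point, pixels), "eye" and "attitude" of the camera in the world; the wrist camera has in their place "mount" (4x4, takes a point from camera to tool coordinates, whose origin is the TCP and whose axes are the flange's). Camera axes: x right, y down, z forward; pixel columns grow to the right and rows downward; lengths in mm; the calibration is good to about 2 mm. A picture is of the moment at which its call begins: read the wrist's pose just before it.
A pose or a line that the arm cannot do raises bot.MotionError and nothing moves.
- bot.finish_job(): hands the job in; it is judged then, once.
The state is a dict: "clock": time; "joint_positions": joint angles; "qvel": joint speeds; "effort": joint torques, N m; "ee_pos": TCP position; "tool_rot": TCP orientation; "ft_force": force on the tool from outside, world axes, zero at the start; "moment": the same for the moment, N m; "grip_width": finger opening in mm; "grip_force": force on a finger pad.
Only numpy, scipy, OpenCV 4.12 (cv2) and the standard library are available. Lean on these libraries where they do the work, as an engineer would, in place of code of your own. Each camera call takes 0.05 s, during which the arm holds its last target. There are 200 camera calls.

## Working session

There is one attempt and no reset: what is moved stays moved. The work goes in short steps, each a Python script; the robot and the scene stay as the last script left them, time stands still between calls to the robot, and variables do not carry over. Pictures are saved under pics/ and viewed, at most 10 in all, crops included, and the job is handed in when it is done.

```bash
mkdir -p pics; ls
cat > h.py <<'E'
import numpy as np, cv2
from scipy.spatial.transform import Rotation as R
def rot(q): return R.from_quat([q[1],q[2],q[3],q[0]]).as_matrix()
def quat(M):
    q=R.from_matrix(M).as_quat(); return [q[3],q[0],q[1],q[2]]
def cloud(c,st=None):
    """world xyz (mm) per pixel from depth; NaN where no reading"""
    h,w=c["depth"].shape; f=h/2/np.tan(np.radians(c["fovy"])/2)
    v,u=np.mgrid[:h,:w]; d=c["depth"].astype(float).copy(); d[d==0]=np.nan
    P=np.stack([(u-c["cx"])/f*d,(v-c["cy"])/f*d,d],-1)
    if "mount" in c:
        M=np.array(c["mount"]); P=P@M[:3,:3].T+M[:3,3]
        return P@rot(st["tool_rot"]).T+np.array(st["ee_pos"])
    return P@rot(c["attitude"]).T+np.array(c["eye"])
E
python3 - <<'E'
from rig import bot
from h import *
import pickle
D={}
for n in("top","side"):
    c=bot.read_camera(n); D[n]=c; cv2.imwrite(f"pics/{n}0.png",c["image"])
    print(n,c["fovy"],c["cx"],c["cy"],c["eye"],c["attitude"],(c["depth"]==0).mean())
pickle.dump(D,open("d0.pkl","wb")); print(bot.read_state())
E
```

```text
pics
top 52.563927533442346 313.70332912240866 239.29775098552886 [ 406.24725859   82.93052898 1322.278623  ] [ 0.04107851 -0.69641805  0.71597529 -0.0263409 ] 0.004069010416666667
side 57.689301232520194 318.695262405815 242.6822604811747 [  496.11192278 -1187.43737071   639.80861791] [-0.55829708  0.82958766  0.00151555  0.00929471] 0.004117838541666667
{'clock': 0.1, 'joint_positions': array([ 1.22638985e+00,  3.00405310e-01,  1.52149169e+00,  7.50431434e-06,
        1.32070907e+00, -6.65958022e-02]), 'qvel': array([-1.01447668e-04, -7.34347583e-04, -8.08422696e-04, -1.48958896e-05,
        1.16285679e-03,  1.06951436e-03]), 'effort': array([ 3.90042042e-04, -5.44383609e+01, -3.62361217e+01, -1.38228061e-04,
        3.23103966e-03,  1.85173775e-05]), 'ee_pos': array([150.77560659, 528.74103594, 249.79521374]), 'tool_rot': array([-1.06956148e-04,  1.38459984e-01,  9.90367899e-01, -4.95304353e-04]), 'ft_force': array([ 0.14588462,  0.7615864 , -0.61951695]), 'moment': array([ 0.06409768, -0.04236992, -0.01072006]), 'grip_force': 0.0, 'grip_width': 85.32990375441163}
```

View pics/top0.png

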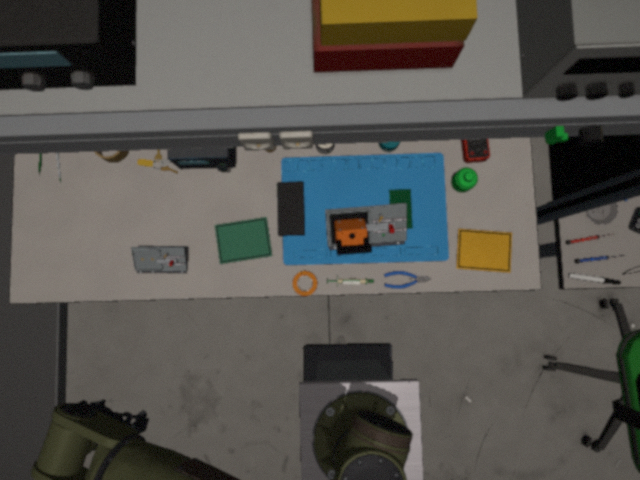

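View pics/side0.png

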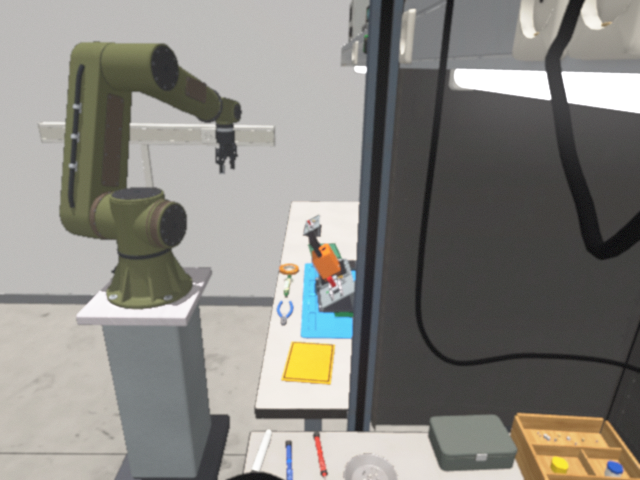

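Top picture: the big dock with the orange lamp is at (365,228), its red tab at (390,228). A smaller look-alike dock with a tab stands at (160,260). Green pad at (243,240), yellow pad at (484,250), and roll, syringe and nippers at (305,283), (350,281), (405,280). A green bottle and a red meter at (465,180) and (475,148) are only distractors. The side view shows the same lamp at (325,262), its tab at (335,283), and the small dock behind at (313,226).

Run:
```python
from h import *
import pickle
D=pickle.load(open("d0.pkl","rb")); c=D["top"]; P=cloud(c); hsv=cv2.cvtColor(c["image"],cv2.COLOR_BGR2HSV)
def seg(name,lo,hi,box):
    m=cv2.inRange(hsv,lo,hi); b=np.zeros_like(m); x0,y0,x1,y1=box; b[y0:y1,x0:x1]=255; m&=b
    p=P[m>0]; p=p[~np.isnan(p).any(1)]
    print(name,len(p),"mean",p.mean(0).round(1),"min",p.min(0).round(),"max",p.max(0).round())
    if len(p)>4:
        r=cv2.minAreaRect(p[:,:2].astype(np.float32)); print("   rect",np.round(r[0],1),np.round(r[1],1),round(r[2],2))
seg("green pad",(50,60,40),(90,255,255),(205,205,285,275))
seg("yellow",(15,100,100),(35,255,255),(445,220,525,280))
seg("lamp",(5,120,80),(18,255,255),(320,200,380,262))
seg("tab",(0,120,80),(4,255,255),(375,210,410,250)); seg("tab2",(172,120,80),(180,255,255),(375,210,410,250))
seg("darks",(0,0,0),(180,120,45),(325,205,380,262))
for px in [(60,200),(350,281),(300,283),(290,205),(260,140),(300,120),(200,125),(400,115),(400,50)]: print(px,P[px[1],px[0]].round())
cv2.imwrite("pics/crop0.png",cv2.resize(c["image"][195:295,205:425],None,fx=3.5,fy=3.5,interpolation=2))
```

```text
green pad 1938 mean [536.2 302.    4.1] min [477. 228.  -5.] max [595. 377.  13.]
   rect [536.5 302.4] [104.9 140.9] 7.39
yellow 2181 mean [ 489.9 -349.6    3.9] min [ 430. -426.   -6.] max [ 550. -271.   13.]
   rect [ 490.7 -351. ] [149.8 110.8] 83.82
lamp 720 mean [537.9  13.4 121.5] min [501. -33.  41.] max [575.  52. 166.]
   rect [537.8   9. ] [74.3 84.7] 0.66
tab 30 mean [545.6 -90.5  88.1] min [537. -96.  75.] max [557. -85.  95.]
   rect [547.2 -90. ] [20.1 10.6] 4.13
tab2 4 mean [551.5 -89.2  85.4] min [548. -93.  76.] max [557. -85.  91.]
darks 464 mean [538.9  18.5 112.2] min [482. -46.  10.] max [594.  64. 182.]
   rect [538.4   8.7] [109.5 106.2] 2.75
(60, 200) [664. 814.  -2.]
(350, 281) [417.  14.  15.]
(300, 283) [415. 149.  -1.]
(290, 205) [627. 171.  15.]
(260, 140) [601. 163. 694.]
(300, 120) [618. 108. 718.]
(200, 125) [616. 237. 717.]
(400, 115) [620. -20. 718.]
(400, 50) [681. -14. 770.]
```

View pics/crop0.png

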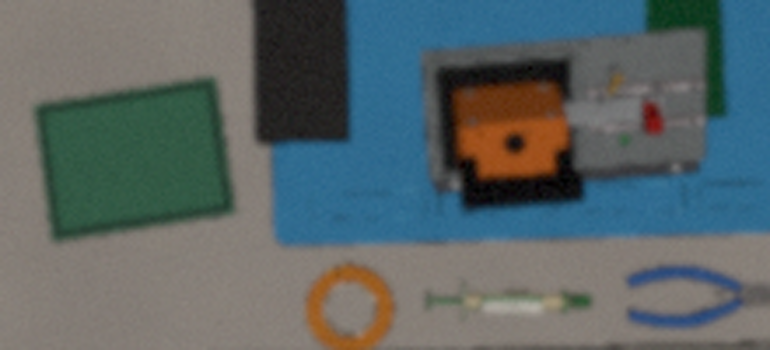

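The close crop confirms the choice: lamp body at crop (510,130), its handle over the foot end towards the robot at (520,190), the red tab at (653,117) to the right of the lamp in the larger dock. Next, a wrist view along the seat normal.

```bash
cat >> h.py <<'E'
def att(yaw,tilt,flip=False):
    """tool attitude: z along -(normal tilted by `tilt` towards -x of a frame with `yaw`); closing line y = frame x (flip: frame y)"""
    F=R.from_euler("z",yaw).as_matrix()@R.from_euler("y",-tilt).as_matrix()  # frame: x up slope,y,z normal
    x,y,z=F.T
    return np.stack([y,x,-z],1) if not flip else np.stack([x,-y,-z],1)
E
python3 - <<'E'
from rig import bot
from h import *
import pickle
p=[440,-20,330]
for nm,M in(("gripx",att(0,np.pi/6)),("gripx180",att(0,np.pi/6)@np.diag([-1,-1,1])),("gripy",att(0,np.pi/6,True)),("gripy180",att(0,np.pi/6,True)@np.diag([-1,-1,1]))):
    q=bot.ik(p,quat(M)); print(nm,None if q is None else q.round(2))
    for pp in([500,10,180],[547,-90,90]):
        q2=bot.ik(pp,quat(M)); print("   ",None if q2 is None else q2.round(2))
for M in (att(0,0),att(0,0)@np.diag([-1,-1,1])):
    q=bot.ik([536,302,146],quat(M)); print("pad",None if q is None else q.round(2))
c=bot.read_camera("wrist"); print(c["mount"],c["fovy"])
E
```

```text
gripx [-0.17 -0.27  1.98  0.11  0.91 -0.22]
    [-0.07  0.06  2.06  0.07  0.5  -0.12]
    [-0.29  0.34  1.98  0.43  0.34 -0.66]
gripx180 None
    None
    [-0.29  0.34  1.98  0.43  0.34  2.48]
gripy [-0.17 -0.27  1.98  0.11  0.91  1.35]
    [-0.07  0.06  2.06  0.07  0.5   1.45]
    [-0.29  0.34  1.98  0.43  0.34  0.91]
gripy180 [-0.17 -0.27  1.98  0.11  0.91 -1.79]
    [-0.07  0.06  2.06  0.07  0.5  -1.69]
    [-0.29  0.34  1.98  0.43  0.34 -2.23]
pad [ 0.45  0.54  1.43 -0.    1.17  0.45]
pad None
[[-1.05987627e-03 -9.48251044e-01 -3.17519818e-01  8.23742760e+01]
 [ 9.99999330e-01 -8.57031524e-04 -7.78516832e-04  3.59368643e-01]
 [ 4.66104904e-04 -3.17520431e-01  9.48251316e-01 -1.23630679e+02]
 [ 0.00000000e+00  0.00000000e+00  0.00000000e+00  1.00000000e+00]] 63.91288866334314
```

Run:
```python
from rig import bot
from h import *
import pickle
bot.move_to([440,-40,330],quat(att(0,np.pi/6,True))); bot.dwell(0.3)
st=bot.read_state(); c=bot.read_camera("wrist"); print(st["ee_pos"],st["clock"])
pickle.dump((st,c),open("w1.pkl","wb")); cv2.imwrite("pics/w1.png",c["image"])
```

```text
[440.04418841 -39.78908393 329.93540235] 2.7417
```

View pics/w1.png

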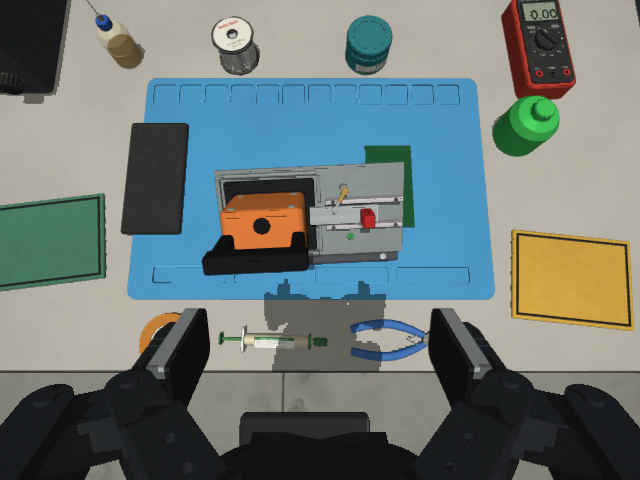

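The wrist view shows the tab at (368,218), lamp top at (262,220), and handle bar from (205,258) to (308,250). The slide bar runs from (310,215) to the tab. Next I measure these in the seat frame.

Run:
```python
from h import *
import pickle
st,c=pickle.load(open("w1.pkl","rb")); P=cloud(c,st); hsv=cv2.cvtColor(c["image"],cv2.COLOR_BGR2HSV)
def pts(lo,hi,box):
    m=np.zeros(hsv.shape[:2],bool); x0,y0,x1,y1=box; m[y0:y1,x0:x1]=cv2.inRange(hsv,lo,hi)[y0:y1,x0:x1]>0
    p=P[m]; return p[~np.isnan(p).any(1)]
def plane(p):
    rng=np.random.default_rng(0); best=None
    for _ in range(300):
        a=p[rng.choice(len(p),3,False)]; n=np.cross(a[1]-a[0],a[2]-a[0]); l=np.linalg.norm(n)
        if l<1: continue
        k=abs((p-a[0])@n/l)<1.5
        if best is None or k.sum()>best.sum(): best=k
    q=p[best]; m=q.mean(0); n=np.linalg.svd(q-m,full_matrices=False)[2][2]; return m,n*np.sign(n[2]),len(q),len(p)
org=pts((5,120,60),(18,255,255),(212,185,316,255))
deck=pts((0,0,60),(180,60,200),(320,165,402,260))
for nm,p in(("orange",org),("deck",deck)):
    m,n,k,N=plane(p); print(nm,m.round(1),n.round(3),k,N,"tilt",np.degrees(np.arccos(n[2])).round(2),"yaw",np.degrees(np.arctan2(-n[1],-n[0])).round(2))
# yaw from handle bar
dark=pts((0,0,0),(180,255,60),(195,225,316,278))
hb=dark[dark[:,2]>dark[:,2].max()-25]
r=cv2.minAreaRect(hb[:,:2].astype(np.float32)); print("handle rect",len(hb),r)
gp=pts((50,60,40),(90,255,255),(0,190,110,295)); 
tabp=np.vstack([pts((0,130,70),(5,255,255),(355,200,382,235)),pts((170,130,70),(180,255,255),(355,200,382,235))])
for yaw in np.radians([-6,-5,-4,-3,-2]):
    F=att(yaw,np.pi/6,True)@np.diag([1,-1,-1])
    print(np.degrees(yaw).round(1),"handle ext",np.percentile(hb@F,[1,50,99],axis=0).round(1).tolist(),"tab",np.percentile(tabp@F,[1,50,99],axis=0).round(1).tolist())
    print("    orange",np.percentile(org@F,[1,50,99],axis=0).round(1).tolist(), "deck",np.percentile(deck@F,[1,50,99],axis=0).round(1).tolist())
```

```text
orange [524.7  13.2 131.6] [-0.472 -0.018  0.881] 2246 3893 tilt 28.19 yaw 2.14
deck [566.  -90.6  51.2] [-0.499 -0.023  0.866] 4549 7228 tilt 29.98 yaw 2.59
handle rect 2561 ((492.7586975097656, 11.10336685180664), (26.366220474243164, 82.57392120361328), 2.2735073566436768)
-6.0 handle ext [[495.4, 21.9, -113.6], [508.3, 61.6, -89.8], [517.5, 101.4, -84.9]] tab [[512.6, -40.0, -220.7], [522.4, -32.7, -195.5], [526.7, -26.7, -192.4]]
    orange [[496.3, 30.2, -214.6], [525.7, 67.6, -147.5], [538.1, 106.4, -141.7]] deck [[454.7, -77.8, -252.9], [520.0, -27.1, -240.8], [570.3, 19.2, -221.4]]
-5.0 handle ext [[496.7, 13.3, -113.9], [509.3, 53.0, -90.1], [517.8, 92.9, -85.7]] tab [[512.1, -49.5, -220.4], [521.8, -42.4, -195.2], [526.0, -36.5, -192.1]]
    orange [[497.4, 21.0, -215.1], [526.6, 58.2, -148.0], [538.6, 97.1, -142.4]] deck [[454.4, -87.2, -252.3], [519.5, -37.0, -240.6], [569.6, 8.9, -221.4]]
-4.0 handle ext [[498.0, 4.7, -114.3], [510.4, 44.6, -90.4], [518.1, 84.6, -86.4]] tab [[511.5, -59.0, -220.0], [521.0, -51.9, -194.7], [525.2, -46.3, -191.7]]
    orange [[498.5, 11.7, -215.7], [527.4, 49.1, -148.3], [539.0, 87.4, -143.1]] deck [[454.0, -96.6, -251.8], [518.8, -46.8, -240.4], [568.8, -1.4, -221.4]]
-3.0 handle ext [[499.0, -3.9, -114.7], [511.2, 36.2, -90.6], [518.1, 76.1, -87.0]] tab [[510.7, -68.5, -219.5], [520.2, -61.6, -194.2], [524.3, -56.0, -191.3]]
    orange [[499.4, 2.4, -216.1], [528.1, 39.6, -148.6], [539.2, 77.9, -143.5]] deck [[453.4, -106.1, -251.1], [518.1, -56.7, -240.0], [567.8, -11.6, -221.2]]
-2.0 handle ext [[499.9, -12.4, -115.1], [511.7, 27.7, -90.8], [518.1, 67.6, -87.6]] tab [[509.7, -77.9, -218.9], [519.1, -71.2, -193.6], [523.2, -65.7, -190.7]]
    orange [[500.2, -6.9, -216.5], [528.7, 30.3, -148.8], [539.4, 68.6, -143.8]] deck [[452.6, -115.5, -250.3], [517.1, -66.5, -239.5], [566.8, -21.7, -221.0]]
```

Run:
```python
from h import *
import pickle
st,c=pickle.load(open("w1.pkl","rb")); P=cloud(c,st); hsv=cv2.cvtColor(c["image"],cv2.COLOR_BGR2HSV)
def pts(lo,hi,box):
    m=np.zeros(hsv.shape[:2],bool); x0,y0,x1,y1=box; m[y0:y1,x0:x1]=cv2.inRange(hsv,lo,hi)[y0:y1,x0:x1]>0
    p=P[m]; return p[~np.isnan(p).any(1)]
F=att(np.radians(2.5),np.pi/6,True)@np.diag([1,-1,-1])
pc=lambda p:np.percentile(p,[1,25,50,75,99],axis=0).round(1).tolist()
org=pts((5,120,60),(18,255,255),(212,185,316,255))@F; top=org[org[:,2]>np.percentile(org[:,2],99)-5]
dark=pts((0,0,0),(180,255,60),(195,225,316,278))@F
tab=np.vstack([pts((0,130,70),(5,255,255),(355,200,382,235)),pts((170,130,70),(180,255,255),(355,200,382,235))])@F
zt=np.percentile(top[:,2],50); zh=np.percentile(dark[:,2],99); zb=np.percentile(tab[:,2],99)
bar=dark[dark[:,2]>zh-6]; tt=tab[tab[:,2]>zb-4]
print("bodytop",pc(top)); print("bar",len(bar),pc(bar)); print("tabtop",len(tt),pc(tt))
H=np.array([np.mean(np.percentile(bar[:,0],[1,99])),np.mean(np.percentile(bar[:,1],[1,99])),np.median(bar[:,2])-10])
T=np.array([np.mean(np.percentile(tt[:,0],[1,99])),np.mean(np.percentile(tt[:,1],[1,99])),np.median(tt[:,2])-10])
print("handle",(F@H).round(1),"tab",(F@T).round(1), "bar-body top (exp 58)",(np.median(bar[:,2])-zt).round(1),"body side->tab y (exp 66 to tab)",H[1]-39-T[1])
foot=F@(H-[0,0,136]); print("foot centre",foot.round(1),"exp z~46+-")
np.savez("m.npz",handle=F@H,tab=F@T,yaw=np.radians(2.5))
```

```text
bodytop [[501.4, -45.4, -149.9], [511.5, -27.4, -148.8], [519.9, -9.6, -148.2], [528.8, 7.8, -147.7], [536.0, 25.7, -115.5]]
bar 1938 [[501.8, -50.8, -94.6], [506.0, -31.2, -91.1], [510.0, -10.6, -90.4], [513.7, 10.0, -89.9], [516.4, 29.4, -88.7]]
tabtop 139 [[503.6, -120.2, -190.6], [507.1, -118.0, -189.3], [510.4, -114.9, -188.6], [513.7, -111.9, -187.9], [516.6, -109.7, -186.9]]
handle [491.1  10.7 167.6] tab [545.6 -91.3  83.1] bar-body top (exp 58) 57.8 body side->tab y (exp 66 to tab) 65.27636417181702
foot centre [559.   13.7  49.8] exp z~46+-
```

Checks agree: bar to body top 57.8 mm (58 expected), body side to tab 65.3 mm (66), tilt 29.98°. Now I push the tab.

Run:
```python
from rig import bot
from h import *
import pickle
m=np.load("m.npz"); M=att(float(m["yaw"]),np.pi/6,True); n=-M[:,2]; yd=-M[:,1]; T=m["tab"]; q=quat(M)
bot.move_gripper(34)
bot.move_to(T+n*90,q); bot.dwell(.1)
f0=bot.read_state()["ft_force"]
print("touch down",bot.servo_line(T+n*2,q,80,until_force=12),bot.read_state()["ee_pos"]-T-n*2)
print("stop",bot.servo_line(T+n*2-yd*36,q,35,until_force=22))
s=bot.read_state(); print("pushed y",(s["ee_pos"]-T)@yd,s["ft_force"]-f0,s["clock"])
bot.servo_line(s["ee_pos"]+yd*4,q,40)
bot.servo_line(bot.read_state()["ee_pos"]+n*130,q,150)
bot.move_to([440,-40,330],q); bot.dwell(.2)
st=bot.read_state(); c=bot.read_camera("wrist"); pickle.dump((st,c),open("w2.pkl","wb")); cv2.imwrite("pics/w2.png",c["image"][150:300,180:460].repeat(2,0).repeat(2,1))
P=cloud(c,st); hsv=cv2.cvtColor(c["image"],cv2.COLOR_BGR2HSV)
k=(cv2.inRange(hsv,(0,130,70),(5,255,255))|cv2.inRange(hsv,(170,130,70),(180,255,255)))>0; k[:190]=0;k[250:]=0;k[:,:340]=0;k[:,420:]=0
F=M@np.diag([1,-1,-1]); p=P[k]@F; p=p[~np.isnan(p).any(1)]; z=np.percentile(p[:,2],99); p=p[p[:,2]>z-4]
print("tab now y",np.mean(np.percentile(p[:,1],[1,99]))-(T@F)[1],len(p),st["clock"])
```

```text
touch down True [-16.40884931  -1.20822201  27.39526969]
stop True
pushed y -33.78792717607239 [0.62308329 2.27357728 3.00764521] 6.175
tab now y -22.10302998206376 149 8.3333
```

View pics/w2.png

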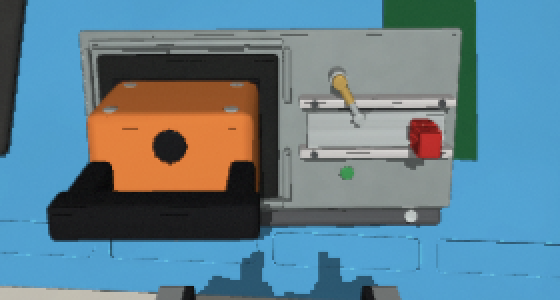

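The slide is open: the tab moved 22.1 mm to its outer end, now at crop (425,138), and the lamp is still seated. Now I grasp the handle and draw the lamp out.

Run:
```python
from rig import bot
from h import *
import pickle
m=np.load("m.npz"); M=att(float(m["yaw"]),np.pi/6); n=-M[:,2]; H=m["handle"]; q=quat(M)
bot.move_gripper(56)
bot.move_to(H+n*90,q)
bot.servo_line(H+n*25,q,100); bot.dwell(.1)
print("touch",bot.servo_line(H,q,50,until_force=25)); s=bot.read_state(); print(s["ee_pos"]-H,s["ft_force"])
bot.move_gripper(10,grip_force=60); s=bot.read_state(); print("width",s["grip_width"],s["grip_force"],s["ft_force"])
bot.servo_line(H+n*30,q,40); s=bot.read_state(); print(s["ft_force"],s["grip_width"])
bot.servo_line(H+n*110,q,100); bot.dwell(.3); s=bot.read_state(); print(s["ft_force"],s["grip_width"],s["clock"])
c=bot.read_camera("wrist"); pickle.dump((s,c),open("w3.pkl","wb")); cv2.imwrite("pics/w3.png",c["image"])
```

```text
touch False
[-0.01491549  0.00621504 -0.16871198] [ 0.02247798 -0.02379789  0.17892842]
width 14.800427396942691 58.808446526527405 [-6.53061732 -0.51428848  4.10553881]
[ 3.39253521e-03  3.16947543e-02 -5.09222536e+00] 14.86996298295129
[ 0.2185411   0.62670384 -4.14118634] 14.930158201331432 14.1417
```

View pics/w3.png

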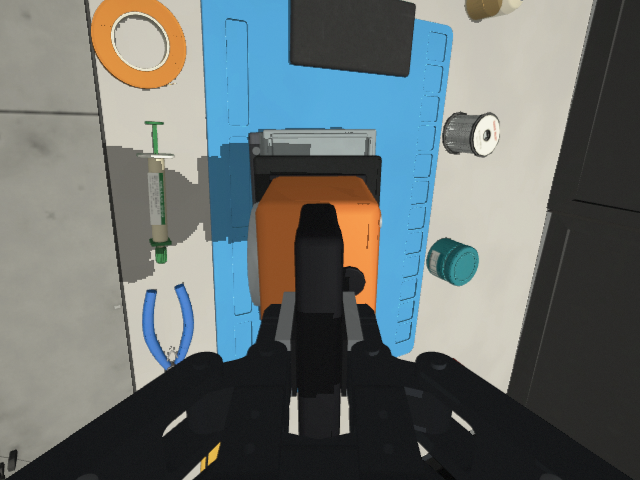

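The lamp is held squarely by the bar, which shows at (320,300) between the pads, and its foot is clear of the dock. Next I carry it upright over the pad and check tilt and pad position there.

Run:
```python
from rig import bot
from h import *
import pickle
yaw=np.radians(7.4); q=quat(att(yaw,0)); s=bot.read_state()
bot.servo_line(s["ee_pos"]+[0,0,40],None,120)
bot.move_to([536.4,302.2,240],q); bot.dwell(.4)
s=bot.read_state(); c=bot.read_camera("wrist"); cv2.imwrite("pics/w4.png",c["image"]); pickle.dump((s,c),open("w4.pkl","wb"))
print(s["ee_pos"],s["ft_force"],s["grip_width"],s["clock"])
P=cloud(c,s); hsv=cv2.cvtColor(c["image"],cv2.COLOR_BGR2HSV)
ok=~np.isnan(P).any(2)
k=(cv2.inRange(hsv,(5,120,60),(18,255,255))>0)&ok; p=P[k]; p=p[(np.abs(p[:,:2]-[536,302]).max(1)<70)&(p[:,2]>185-15)&(p[:,2]<205)]
A=np.c_[p[:,:2]-p[:,:2].mean(0),np.ones(len(p))]
for _ in range(3):
    a=np.linalg.lstsq(A,p[:,2],rcond=None)[0]; e=abs(p[:,2]-A@a)<2; A,p=A[e],p[e]
print("lamp top z",a[2],"slopes deg",np.degrees(a[:2]),len(p),"exp z",s["ee_pos"][2]-48)
k=(cv2.inRange(hsv,(50,60,40),(90,255,255))>0)&ok&(np.abs(P[...,2]-5)<12)&(np.hypot(P[...,0]-536,P[...,1]-302)<110); g=P[k]
print("pad seen",len(g),cv2.minAreaRect(g[:,:2].astype(np.float32)),g[:,2].mean())
```

```text
[536.47342833 301.8473527  240.29943698] [-0.83073685 -0.53704191 -3.86701914] 15.112308470268642 16.2833
lamp top z 190.72808978438775 slopes deg [ 0.37160569 -4.43760273] 3633 exp z 192.2994369814534
pad seen 4270 ((528.9613037109375, 357.48858642578125), (109.19749450683594, 34.529762268066406), 7.373150825500488) 5.029107382217356
```

View pics/w4.png

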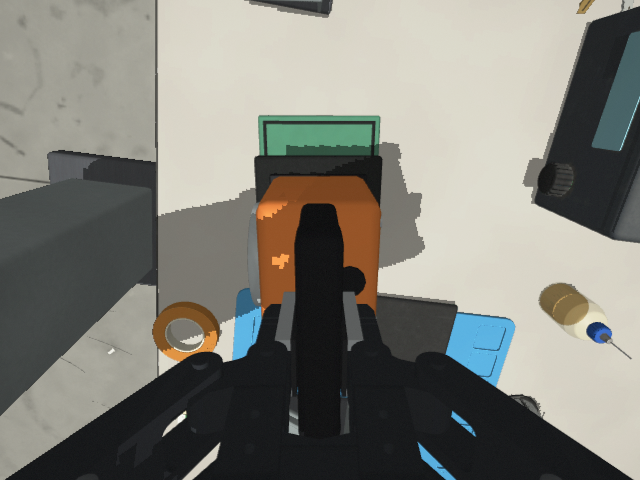

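The lamp hangs over the pad: pad edge at (320,118), parallel to the foot at (318,160). The wrist's pad edge gives a centre of (536.1, 302.2), the same as the top view. The -4° slope probably comes from the body's bevel at (318,190). I lower gently by force and check after release.

Run:
```python
from rig import bot
from h import *
import pickle
yaw=np.radians(7.4); q=quat(att(yaw,0)); X=np.array([536.3,302.2,0])
bot.servo_line(X+[0,0,156],q,60); bot.dwell(.2); print(bot.read_state()["ee_pos"])
t=bot.servo_line(X+[0,0,137],q,12,until_force=7); bot.dwell(.2); s=bot.read_state(); print("touch",t,s["ee_pos"],s["ft_force"])
pickle.dump(bot.read_camera("wrist"),open("w5.pkl","wb"))
bot.move_gripper(22); bot.dwell(.2); s=bot.read_state(); print(s["grip_width"],s["ft_force"])
bot.move_gripper(50); bot.servo_line(s["ee_pos"]+[0,0,60],q,60)
bot.servo_line(s["ee_pos"]+[0,0,160],q,120); bot.dwell(.3)
s=bot.read_state(); c=bot.read_camera("wrist"); ct=bot.read_camera("top"); pickle.dump((s,c,ct),open("w6.pkl","wb")); print(s["clock"],s["ft_force"])
a=cv2.resize(c["image"],(400,300)); b=cv2.resize(ct["image"][180:300,190:440],(400,192)); cv2.imwrite("pics/end.png",np.vstack([a,b]))
P=cloud(c,s); hsv=cv2.cvtColor(c["image"],cv2.COLOR_BGR2HSV); ok=~np.isnan(P).any(2)
F=R.from_euler("z",yaw).as_matrix()
L=(P-X)@F; near=ok&(np.abs(L[...,0])<60)&(np.abs(L[...,1])<80)
bar=L[near&(L[...,2]>138)]; bd=L[near&(np.abs(L[...,2]-93)<6)&(np.abs(L[...,1])<25)]; ft=L[near&(np.abs(L[...,2]-13)<4)&(hsv[...,2]<60)]
for nm,p in(("bar",bar),("body top",bd),("foot",ft)):
    if len(p)<10: print(nm,len(p)); continue
    r=cv2.minAreaRect(p[:,:2].astype(np.float32)); A=np.c_[p[:,:2],np.ones(len(p))]; co=np.linalg.lstsq(A,p[:,2],rcond=None)[0]
    print(nm,len(p),np.round(r[0],1),np.round(r[1],1),round(r[2],1),"z",np.median(p[:,2]).round(1),"slope deg",np.degrees(co[:2]).round(2))
```

```text
[536.35923978 302.23222498 156.19996117]
touch True [536.09150949 302.45543395 141.22941792] [-1.53965882  1.04248536  6.04222688]
22.29090116531867 [-0.35228142  0.66473437  0.06865434]
22.725 [0.58785043 0.68785477 0.63296364]
bar 54617 [-1.8  2.1] [ 78.6 113.7] 62.2 z 348.2 slope deg [ 0.73 68.49]
body top 2485 [-3.8 -0.1] [64.6 49.9] 0.2 z 93.0 slope deg [0.86 0.02]
foot 1417 [-0.9  1.4] [99.3 83.3] 89.9 z 12.9 slope deg [-0.04 -0.07]
```

View pics/end.png

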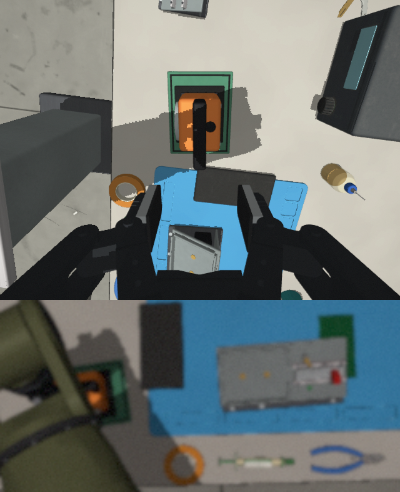

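The lamp stands flat and centred on the pad, at (200,110) in the wrist view. The foot measures 99.3 x 83.3 mm, about 2 mm off centre, with a slope below 0.1°. The tab at (337,376) is still at the open end, and the roll, syringe and nippers look undisturbed.

```bash
python3 -c "
from rig import bot
print(bot.finish_job())"
```

```text
the job is handed in; nothing more can be done
None
```

The job is handed in: the slide is fully open (tab moved about 22 mm), and the lamp stands released, upright and square on the green pad, about 2 mm off centre; no verdict came back.

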